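Tip the tall specimen case out of the packed rack

ROBOT

A 6-joint arm with a two-finger parallel gripper is mounted at the origin on the work surface. World frame = base frame: x ahead of the robot, y to its left, z up, the work surface at z = 0. Lengths are in m, angles in degrees, forces in N, time in s.
With the tool pointing down it reaches from about 0.3 to 0.75 m from the base axis. Payload 8.5 kg.
Tool frame: the origin (TCP) lies on the centre line of the jaws, within the pads' length; the fingertips stand 17 mm ahead of it and the grasp point (between the pads) lies 2 mm behind it; z points along the fingers, y is the direction in which the jaws open and shut (so a half turn about z gives the same grasp; the last joint's range is limited). The gripper opens to 85 mm and grips with 20 to 120 N. Pads are 22 mm wide; open, the fingers measure 114 mm over their backs; the gripper's body (76 mm by 85 mm) begins 54 mm behind the grasp point. The pads swing forward as they close: fully open they stand 13 mm farther back than shut.
Start: joints at [-88.367, 21.807, 74.336, -0, 83.858, -12.336], TCP at [0.133, -0.534, 0.248] pointing down, gripper open.
Joint ranges: [-178.18, 178.18], [-50.72, 133.34], [12.68, 142.11], [-81.47, 261.47], [9.98, 163.14], [-165.26, 165.26]. Speed limits (degrees/s): [136.94, 136.94, 180, 180, 180, 180].

INTERFACE

Orientations are given as a 3x3 rotation matrix whose columns are the frame's x, y, z axes.
In Python, from rig import env, imaging, close_job gives the robot as it stands.
- The arm moves only by the tool step_arm, never from a script. Its argument "steps" is one flat list of numbers, 7 for each row, row after row: the opening, from 0 (shut) to 1 (fully open), then the shift along the tool's x, y, z as a fraction of full scale, then the turn, a rotation vector about the tool's x, y, z as a fraction of full scale. A call has 1 to 10 rows; each row is the pose to reach, as a shift and turn from the pose commanded when the call began, along the tool's axes at that moment; what a row does not reach only later rows make up. Full scale, the value 1, is 0.3 m for a shift and 45 degrees for a turn. A row lasts 1/10 s, in which the tool goes at most 50 mm and 8.59 degrees, less where a joint would pass 70% of its speed; a pose out of reach is approached as far as the arm can. A call with a number of a shift or a turn outside -1 to 1 is refused whole. A call with a gripper value outside its range is refused whole. The fingers move at their own pace and stop on an object; "grip_force" is the grip in N (left out, the last holds). Time passes only in rows, so rows that repeat a pose let the fingers close. It gives the time, the measured TCP pose, the force and the opening at its end, in the units of the state.
- env.observe(): the state, without advancing time (a new reading comes with each control period).
- imaging.get_image(name): name is "scene" or "top"; returns (picture, depth): 400x640x3 uint8, blue, green, red; 400x640 float32, m along the optical axis (not along the pixel's ray), 0 where there is no reading.
- imaging.get_calibration(name): a dict with "camera_matrix" (3x3 intrinsics, pixels), "world_from_camera" (4x4, takes a point from camera to world coordinates). Camera axes: x right, y down, z forward; pixel columns grow to the right and rows downward; lengths in m; the calibration is good to about 2 mm. A picture is of the moment at which its call begins. get_calibration takes no time and is no camera call.
- close_job(): hands the job in, once; it reports no verdict.
Trained networks look in the newest picture that a camera, given by its name, has taken for a name from the list of things; names that differ only in an ending like _2 or _b are one class to them, and where a whole thing is asked for, a point or a joint stands for the part that bears it (a point fixed in the world has none). Each returns a list of dicts, best first, with "score" (0 to 1); they miss things now and then, are a little off and sometimes report something else, mostly with a low value. They report only what shows in the picture. A call takes as long as a camera call. They do not tell look-alikes from the thing itself.
- imaging.spot_in(camera, target): "pixel" ([column, row] in pixels, amid what is visible of it).
- imaging.regions_of(camera, target): "mask" (400x640 bool, what is visible of it) and "pixel" ([column, row] in pixels, amid what is visible of it).
- imaging.pinpoint(camera, target): "pixel" ([column, row] in pixels: a listed point, or the origin of a listed thing).
The state is a dict: "time_s": time; "q": joint angles; "qvel": joint speeds; "joint_efforts": joint torques, N m; "position": TCP position; "tool_rot": TCP orientation; "ft_force": force on the tool from outside, world axes, zero at the start; "wrist_torque": the same for the moment, N m; "grip_width": finger opening in m.
Only numpy, scipy, OpenCV 4.12 (cv2) and the standard library are available. Lean on these libraries where they do the work, as an engineer would, in place of code of your own. Each camera call takes 0.05 s, during which the arm holds its last target.

TASK

Take the one tall specimen case out of the tightly packed rack: tip its top well forward over the low front lip first, with its foot still in the rack, then pull it free. Stand it upright in the middle of the white inspection sheet and let go, leaving the other cases standing in their places in the rack.

Things in the scene. Friction and masses are not known exactly. Their poses are not given: they have to be found in the camera images.
- tall_case_mid (a point): Centre of the only tall case in the rack's row of five: grey plastic, upright like a binder, 110 deep (x) x 40 thick (y) x 150 high (z) mm, 0.3-0.6 kg, top 45 mm above the others. z up, y along the row, x to its back; the labelled front faces the robot. Underside at height 8 mm on the rack floor, 75 mm below this point. The front half of its top is free for a grip across the 40 mm.
- short_a_mid (a point): Centre of one loose short grey case (110 x 40 x 105 mm, axes as the tall one's). It, the other loose one and the tall one fill the three inner places of the fixed white rack in any order, 41.5 mm apart (1.5 mm gaps); the outermost two short cases are screwed on. The rack is turned like the cases; front lip 5 mm before them, its top 12 mm above the rack floor; back plate 60 mm high.
- short_b_mid (a point): Centre of the other loose short grey case, alike. A keeper rail crosses above the rear 25 mm of the row (30 to 55 mm behind the cases' centres), its underside 178 and top 186 mm above the bench: the tall case lifts straight only 20 mm. Tipped 20 degrees about its lower front edge, its top clears the rail; its lower rear edge stays under it until drawn 40 mm forward.
- sheet_mid (a point): Centre of the top face of the plain white inspection sheet, a fixed plate 200 (x) x 180 (y) x 3 mm lying on the black bench beside the rack; this point is 3 mm above the bench. z up, x along the longer side.
Mind the look-alikes: they are no part of the job. What is shaped like the part that bears tall_case_mid but green is not meant. Leave any green or orange look-alike of the part that bears short_b_mid alone.

How it is judged:
By the outcome, as a careful person would: the job done as asked, in the order asked, and still so for the second after the job is handed in, with the robot touching nothing.
It also fails if it takes over 40 s, if anything falls off the work surface, if the arm or the gripper's body presses on something with over 40 N, if the wrist force passes 120 N, or if a joint passes its speed limit or range.

## Working session

There is one attempt and no reset: what is moved stays moved. The work goes in short steps, Python scripts to look and compute and a tool call to move; the robot and the scene stay as the last step left them, time stands still between calls to the robot, and variables do not carry over. Pictures are saved under pics/ and viewed, and the job is handed in when it is done.

Besides the shell and the picture viewer there is one more tool, called after ">>>" by a JSON object that holds its "fn" and its "kwargs". step_arm: Moves the arm, as the interface text tells. Shift numbers are shares of 0.3 m and turn numbers shares of 45 degrees, none past 1 either way. Its arguments: {"type":"object","properties":{"steps":{"type":"array","items":{"type":"number"}},"grip_force":{"type":"number"}},"required":["steps"]}

```bash
ls; mkdir -p pics; python3 - <<'E'
from rig import env, imaging
import cv2,numpy as np
for n in("scene","top"):
    p,d=imaging.get_image(n); cv2.imwrite(f"pics/{n}0.png",p); np.save(f"pics/{n}0.npy",d)
    c=imaging.get_calibration(n); print(c["camera_matrix"],c["world_from_camera"])
    for t in("tall_case_mid","short_a_mid","sheet_mid"):
        print(n,t,[(np.round(r["pixel"],1),round(r["score"],2)) for r in imaging.pinpoint(n,t)])
print(env.observe())
E
```

```text
pics
[[425.91629855   0.         313.67527051]
 [  0.         425.91629855 199.52710521]
 [  0.           0.           1.        ]] [[ 0.80632819  0.45803052 -0.37422305  0.97146435]
 [ 0.59142696 -0.61688567  0.51929396 -0.43054915]
 [ 0.00699965 -0.64004696 -0.7683039   0.84292458]
 [ 0.          0.          0.          1.        ]]
scene tall_case_mid [(array([371.6, 121. ]), 0.91), (array([350.9, 159.5]), 0.72), (array([424.6, 182.3]), 0.62)]
scene short_a_mid []
scene sheet_mid [(array([203.1, 316. ]), 0.7)]
[[388.37765777   0.         316.80808721]
 [  0.         388.37765777 203.84585409]
 [  0.           0.           1.        ]] [[ 0.0251915  -0.98995849  0.13909554  0.46580272]
 [-0.99943812 -0.02186307  0.02540566  0.0583495 ]
 [-0.02210949 -0.13965739 -0.98995302  1.04330469]
 [ 0.          0.          0.          1.        ]]
top tall_case_mid [(array([251.2, 199.8]), 0.97), (array([189.9, 217.7]), 0.81), (array([233.9, 133.9]), 0.66)]
top short_a_mid [(array([288.5, 199.1]), 0.95)]
top sheet_mid [(array([446.3, 225. ]), 0.64)]
{'time_s': 0.4, 'q': array([-8.83679525e+01,  2.18137961e+01,  7.43427865e+01, -2.93091961e-04,
        8.38590196e+01, -1.23352701e+01]), 'qvel': array([-0.05234769, -0.10417836, -0.09514959,  0.10928688, -0.07987777,
       -0.0035847 ]), 'joint_efforts': array([-1.23992872e-03, -4.47918785e+01, -2.31238693e+01, -1.46200432e-04,
        1.28495863e-03, -6.65530521e-06]), 'position': array([ 0.1327523 , -0.53368229,  0.24821386]), 'tool_rot': array([[ 9.70433433e-01,  2.41368914e-01, -1.28395951e-05],
       [ 2.41368909e-01, -9.70433396e-01,  2.72054649e-04],
       [ 5.32055635e-05, -2.67110006e-04, -9.99999963e-01]]), 'ft_force': array([ 0.16038301,  0.02351161, -0.17996602]), 'wrist_torque': array([0.00905139, 0.02271885, 0.00642851]), 'grip_width': 0.08550172148503463}
```

View pics/scene0.png

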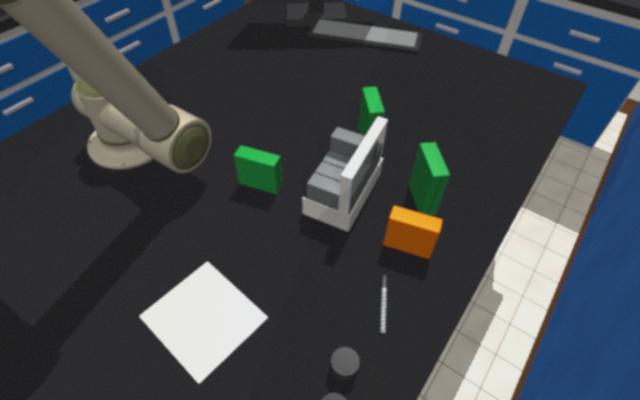

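View pics/top0.png

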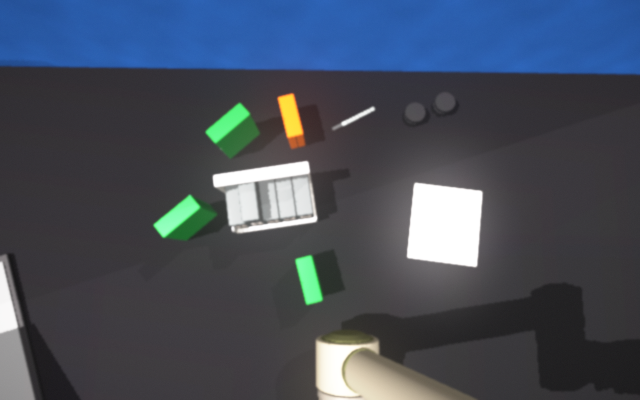

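The top view has the rack at about (268,197). The tall case is at (250,202), second from the left (+y side). The sheet is at (446,225), and a green short look-alike stands in front of the rack at (309,280). Next I'll measure with depth.

```bash
cat > h.py <<'E'
import numpy as np,cv2
from rig import env, imaging
def cloud(n,d):
    c=imaging.get_calibration(n);K=c["camera_matrix"];T=c["world_from_camera"]
    v,u=np.mgrid[0:400,0:640]
    P=np.stack([(u-K[0,2])/K[0,0]*d,(v-K[1,2])/K[1,1]*d,d],-1)@T[:3,:3].T+T[:3,3]
    P[d==0]=np.nan
    return P
def proj(n,X):
    c=imaging.get_calibration(n);K=c["camera_matrix"];T=np.linalg.inv(c["world_from_camera"])
    p=(np.asarray(X)@T[:3,:3].T+T[:3,3])@K.T
    return p[...,:2]/p[...,2:]
E
python3 - <<'E'
from h import *
p=cv2.imread("pics/top0.png");d=np.load("pics/top0.npy");P=cloud("top",d)
s=cv2.imread("pics/scene0.png")
cv2.imwrite("pics/z0.png",np.hstack([cv2.resize(p[150:245,205:330],None,fx=3.2,fy=4.2*.762),cv2.resize(s[100:240,290:400],None,fx=3.2,fy=3.2)[:304]]))
m=(P[...,2]>.15)&(P[...,0]>.3)&(P[...,0]<.75)&(abs(P[...,1])<.4)
print("n",m.sum())
np.set_printoptions(precision=3,suppress=True,linewidth=200)
for r in range(170,236,4): print(r,(P[r,212:324:4,2]*1000).round().astype(int))
for n in("top","scene"):
  dd=np.load(f"pics/{n}0.npy");Q=cloud(n,dd);im=cv2.imread(f"pics/{n}0.png")
  w=(im.min(-1)>200)&(abs(Q[...,2])<.012)
  k,l,st,_=cv2.connectedComponentsWithStats(w.astype(np.uint8));i=1+np.argmax(st[1:,4])
  X=Q[l==i];print(n,st[i],X.mean(0),cv2.minAreaRect((X[:,:2]*1000).astype(np.float32)))
  mm=(Q[...,2]>.03)&(Q[...,0]>.25)&(Q[...,0]<.85)&(abs(Q[...,1])<.5)
  k,l,st,_=cv2.connectedComponentsWithStats(mm.astype(np.uint8))
  for i in range(1,k):
    if st[i,4]>60:
      X=Q[l==i];print(n,st[i],X.min(0),X.max(0),cv2.minAreaRect((X[:,:2]*1000).astype(np.float32)))
E
```

```text
n 1961
170 [  0  -2  -3  -2  -4   0  -1  -5  -2 185 185 186 185 187 183 186 185 184 187 186 182 186 186 185 185  -2   0  -2]
174 [                  -2                    0                  183                  186 -9223372036854775808                  184                  187                  186                  185
                  183                  186                  184                  186                  183                  185                  185                  186                  183
                  185                  184                  186                  180                  110                  113                  161                   -3                    2
                    0]
178 [  1 185 186 186 188 188 183 186 185 186 185 184 186 187 181 111 110 112 111 110 114 111 113 114  41   0   0  -2]
182 [ -3 184 186 185 185 185 183 179 158 158 159 127 114 114 108 112 111 112 117 111 111 111 113 110 109   2   1   2]
186 [  1 176 142 106 113 115 113 157 158 157 158 133 111 112 110 112 114 109 109 110  89 109 114 113 110  -1  -1  -4]
190 [  0   1  -3 108 114
[... 3755 characters left out ...]
.357 0.154] ((783.7190551757812, 301.7454528808594), (41.750885009765625, 114.62315368652344), 43.342681884765625)
scene [ 234  146   48   41 1401] [0.358 0.065 0.03 ] [0.473 0.132 0.109] ((415.049560546875, 97.32124328613281), (112.94950103759766, 43.52952194213867), 14.762187957763672)
scene [ 385  206   48   43 1272] [0.765 0.123 0.03 ] [0.85  0.185 0.11 ] ((811.7083740234375, 152.44451904296875), (88.85491943359375, 43.395931243896484), 16.664207458496094)
scene [331 347  17  23 191] [ 0.832 -0.195  0.036] [ 0.85  -0.147  0.049] ((841.2015991210938, -171.04786682128906), (48.57313919067383, 17.415952682495117), 89.9891357421875)<stdin>:8: RuntimeWarning: invalid value encountered in cast
```

View pics/z0.png

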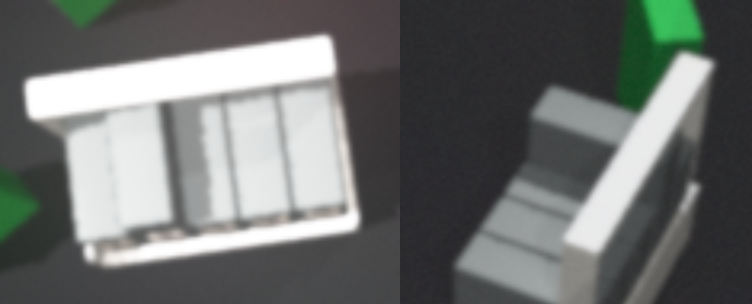

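```bash
python3 - <<'E'
from h import *
np.set_printoptions(precision=4,suppress=True,linewidth=160)
for n in("top","scene"):
  P=cloud(n,np.load(f"pics/{n}0.npy"))
  box=(P[...,0]>.5)&(P[...,0]<.71)&(P[...,1]>.06)&(P[...,1]<.34)
  def sel(a,b): return P[box&(P[...,2]>a)&(P[...,2]<b)]
  R=sel(.18,.192);r=cv2.minAreaRect((R[:,:2]*1e3).astype(np.float32));print(n,"rail",r,R[:,2].mean())
  # pca
  C=R[:,:2]-R[:,:2].mean(0);v=np.linalg.svd(C,full_matrices=0)[2][0];print("yaw pca",np.degrees(np.arctan2(-v[0]*np.sign(v[1]),abs(v[1]))))
  T=sel(.150,.165);print("tall",cv2.minAreaRect((T[:,:2]*1e3).astype(np.float32)),T.mean(0))
  S=sel(.105,.118)
  for yaw in(8.,9.,10.):
    a=np.radians(yaw);ex=np.array([np.cos(a),np.sin(a)]);ey=np.array([-np.sin(a),np.cos(a)])
    for nm,X in(("rail",R),("tall",T),("short",S)):
      x=X[:,:2]@ex;y=X[:,:2]@ey
      print(yaw,nm,"x",np.percentile(x,[0.5,2,5,50,95,98,99.5]),"y",np.percentile(y,[0.5,2,5,50,95,98,99.5]))
E
```

```text
top rail ((653.4505004882812, 209.76039123535156), (26.050256729125977, 215.30068969726562), 9.622004508972168) 0.18492386696204255
yaw pca 9.736274570010005
tall ((604.0492553710938, 199.67584228515625), (93.89733123779297, 215.63070678710938), 11.801361083984375) [0.5945 0.241  0.1568]
8.0 rail x [0.6612 0.6622 0.6636 0.6757 0.6878 0.6893 0.6906] y [0.01   0.0135 0.0201 0.1165 0.2138 0.2201 0.2237]
8.0 tall x [0.5776 0.5787 0.5813 0.6223 0.663  0.6656 0.667 ] y [0.1355 0.1368 0.1378 0.1559 0.1745 0.1759 0.2216]
8.0 short x [0.5772 0.5797 0.5827 0.6279 0.674  0.6771 0.6795] y [0.0131 0.0154 0.0201 0.0917 0.2104 0.2152 0.2183]
9.0 rail x [0.6647 0.6652 0.666  0.6776 0.6895 0.6905 0.6912] y [-0.0019  0.0017  0.0083  0.1048  0.202   0.2082  0.212 ]
9.0 tall x [0.5802 0.5814 0.5838 0.625  0.6656 0.6681 0.6695] y [0.1251 0.126  0.1268 0.1451 0.1636 0.1647 0.2099]
9.0 short x [0.5801 0.5816 0.5843 0.6294 0.6756 0.6789 0.6806] y [0.0021 0.0044 0.0092 0.0807 0.1993 0.2041 0.2068]
10.0 rail x [0.6669 0.6672 0.6677 0.6793 0.6912 0.6919 0.6926] y [-0.0137 -0.0102 -0.0037  0.0931  0.1902  0.196
[... 920 characters left out ...]
765 0.688  0.6886 0.6889] y [-0.0018 -0.0009  0.003   0.0928  0.2007  0.2076  0.2115]
9.0 tall x [0.5789 0.5807 0.5834 0.6267 0.6862 0.6874 0.6885] y [-0.003  -0.0023 -0.0018  0.1391  0.1634  0.2093  0.2122]
9.0 short x [0.5801 0.5817 0.5846 0.6245 0.6871 0.6882 0.6891] y [-0.0023 -0.0003  0.0024  0.0594  0.1285  0.1898  0.2105]
10.0 rail x [0.6646 0.6653 0.666  0.6779 0.6895 0.69   0.6904] y [-0.0138 -0.0128 -0.0087  0.0809  0.1888  0.1957  0.1997]
10.0 tall x [0.5812 0.5829 0.5859 0.6289 0.6883 0.6896 0.6902] y [-0.0147 -0.0142 -0.0135  0.1283  0.1525  0.1974  0.2003]
10.0 short x [0.5809 0.5826 0.5856 0.6254 0.6888 0.6897 0.6904] y [-0.0143 -0.0122 -0.0084  0.0484  0.1174  0.1779  0.1986]
```

Both cameras give a rack yaw of about 9.65°, a tall case centre near (0.604, 0.243), and a sheet centre near (0.566, -0.257). I'll add a helper that expresses target poses in step units.

```bash
cat >> h.py <<'E'
from scipy.spatial.transform import Rotation as Ro
YAW=9.65
def rk(x,y,yaw=YAW):
    a=np.radians(yaw);return np.array([x*np.cos(a)-y*np.sin(a),x*np.sin(a)+y*np.cos(a)])
def toolrot(yaw,tip=0):
    "tip deg: top leaning toward robot"
    return (Ro.from_euler('z',yaw,degrees=True)*Ro.from_euler('y',-tip,degrees=True)*Ro.from_euler('x',180,degrees=True)).as_matrix()
def row(p,R,s=None):
    s=s or env.observe();R0=s["tool_rot"]
    return np.r_[R0.T@(np.asarray(p)-s["position"])/.3, Ro.from_matrix(R0.T@R).as_rotvec(degrees=True)/45].round(3)
E
python3 - <<'E'
from h import *
R=toolrot(YAW);print(R.round(3))
print(row([*rk(.609,.138),.30],R))
E
```

```text
[[ 0.986  0.168  0.   ]
 [ 0.168 -0.986 -0.   ]
 [ 0.     0.    -1.   ]]
[ 2.059 -2.139 -0.172 -0.    -0.     0.096]
```

>>> {"fn": "step_arm", "kwargs": {"steps": [1, 0.7, -0.72, -0.17, 0, 0, 0.096, 1, 0.7, -0.72, -0.17, 0, 0, 0.096, 1, 0.7, -0.72, -0.17, 0, 0, 0.096, 1, 0.7, -0.72, -0.17, 0, 0, 0.096, 1, 0.7, -0.72, -0.17, 0, 0, 0.096, 1, 0.7, -0.72, -0.17, 0, 0, 0.096, 1, 0.7, -0.72, -0.17, 0, 0, 0.096, 1, 0.7, -0.72, -0.17, 0, 0, 0.096], "grip_force": 80}}

```text
time_s: 1.2
position: [0.2849, -0.2726, 0.2998]
tool_rot: [[0.985, 0.17, 0.001], [0.17, -0.985, -0.001], [0.0, 0.001, -1.0]]
ft_force: [0.2, 0.3, 0.6]
grip_width: 0.0857
```

```bash
python3 - <<'E'
from h import *
R=toolrot(YAW)
print(env.observe()["position"],row([*rk(.609,.138),.30],R))
E
```

```text
[ 0.28489391 -0.27260167  0.29976749] [ 1.25  -1.512 -0.002  0.002 -0.     0.003]
```

>>> {"fn": "step_arm", "kwargs": {"steps": [1, 0.65, -0.8, 0, 0, 0, 0, 1, 0.65, -0.8, 0, 0, 0, 0, 1, 0.65, -0.8, 0, 0, 0, 0, 1, 0.65, -0.8, 0, 0, 0, 0, 1, 0.65, -0.8, 0, 0, 0, 0, 1, 0.65, -0.8, 0, 0, 0, 0, 1, 0.65, -0.8, 0, 0, 0, 0, 1, 0.65, -0.8, 0, 0, 0, 0]}}

```text
time_s: 2.0
position: [0.4371, -0.0043, 0.2986]
tool_rot: [[0.986, 0.169, -0.001], [0.169, -0.986, -0.0], [-0.001, -0.0, -1.0]]
ft_force: [0.1, -0.0, 0.0]
grip_width: 0.0852
```

```bash
python3 - <<'E'
from h import *
R=toolrot(YAW)
print(env.observe()["position"],row([*rk(.609,.138),.30],R))
E
```

```text
[ 0.43706348 -0.00426575  0.29864352] [ 0.597 -0.717 -0.005 -0.     0.002  0.002]
```

>>> {"fn": "step_arm", "kwargs": {"steps": [1, 0.597, -0.717, 0, 0, 0, 0, 1, 0.597, -0.717, 0, 0, 0, 0, 1, 0.597, -0.717, 0, 0, 0, 0, 1, 0.597, -0.717, 0, 0, 0, 0, 1, 0.597, -0.717, 0, 0, 0, 0, 1, 0.597, -0.717, 0, 0, 0, 0, 1, 0.597, -0.717, 0.18, 0, 0, 0, 1, 0.597, -0.717, 0.18, 0, 0, 0, 1, 0.597, -0.717, 0.18, 0, 0, 0]}}

```text
time_s: 2.9
position: [0.5773, 0.2355, 0.2449]
tool_rot: [[0.986, 0.165, -0.003], [0.165, -0.986, -0.001], [-0.003, 0.0, -1.0]]
ft_force: [-0.0, -0.6, 1.0]
grip_width: 0.0852
```

```bash
python3 - <<'E'
from h import *
R=toolrot(YAW)
s=env.observe();print(s["position"],s["q"],row([*rk(.609,.138),.137],R))
for n in("top","scene"):
    p,d=imaging.get_image(n)
    for X in([*rk(.609,.138),.158],[*rk(.581,.118),.158],[*rk(.581,.158),.158]):
        u=proj(n,X).round().astype(int);p[u[1],u[0]]=(0,0,255);print(u)
    if n=="top":a=cv2.resize(p[140:240,190:330],None,fx=3,fy=3)
    else:b=cv2.resize(p[70:230,270:420],None,fx=2.6,fy=2.6)
h=max(a.shape[0],b.shape[0]);c=np.zeros((h,a.shape[1]+b.shape[1],3),np.uint8);c[:a.shape[0],:a.shape[1]]=a;c[:b.shape[0],a.shape[1]:]=b
print(c.shape);cv2.imwrite("pics/a1.png",c[:600,:])
E
```

```text
[0.57731529 0.23548871 0.24487357] [ 1.13367851e+01  2.95648108e+01  6.18937930e+01 -2.19555493e-02
  8.87156338e+01  9.18490844e+01] [ 0.002 -0.009  0.36   0.001  0.004 -0.004]
[249 208]
[259 219]
[241 221]
[344 135]
[330 136]
[337 127]
(416, 810, 3)
```

View pics/a1.png

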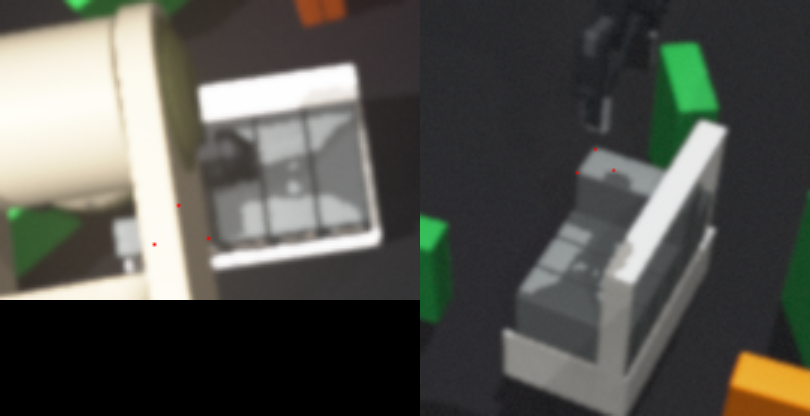

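The scene view shows the gripper above the tall case, and the projected front corners fall on its top's front edge at crop (596,150) and (578,172). I'll descend.

>>> {"fn": "step_arm", "kwargs": {"steps": [1, 0, 0, 0.1, 0, 0, 0, 1, 0, 0, 0.2, 0, 0, 0, 1, 0, 0, 0.28, 0, 0, 0, 1, 0, 0, 0.33, 0, 0, 0, 1, 0, 0, 0.36, 0, 0, 0, 1, 0, 0, 0.36, 0, 0, 0, 1, 0, 0, 0.36, 0, 0, 0]}}

```text
time_s: 3.7
position: [0.5777, 0.2378, 0.139]
tool_rot: [[0.986, 0.167, 0.003], [0.167, -0.986, 0.0], [0.003, -0.0, -1.0]]
ft_force: [-0.3, 0.8, 0.5]
grip_width: 0.0853
```

```bash
python3 - <<'E'
from h import *
R=toolrot(YAW)
s=env.observe();print(s["position"],s["ft_force"],row([*rk(.609,.138),.137],R))
p,d=imaging.get_image("scene");b=cv2.resize(p[70:230,270:420],None,fx=3.5,fy=3.5);cv2.imwrite("pics/a2.png",b)
s=env.observe();print(s["position"],s["ft_force"],row([*rk(.609,.138),.137],R))
E
```

```text
[0.57768495 0.23775853 0.13897465] [-0.25820163  0.77806613  0.46693834] [-0.001 -0.001  0.007 -0.    -0.003 -0.001]
[0.57766175 0.23785481 0.13894121] [ 0.90917481  0.40429311 -0.2522933 ] [-0.001 -0.001  0.006 -0.    -0.003 -0.   ]
```

View pics/a2.png

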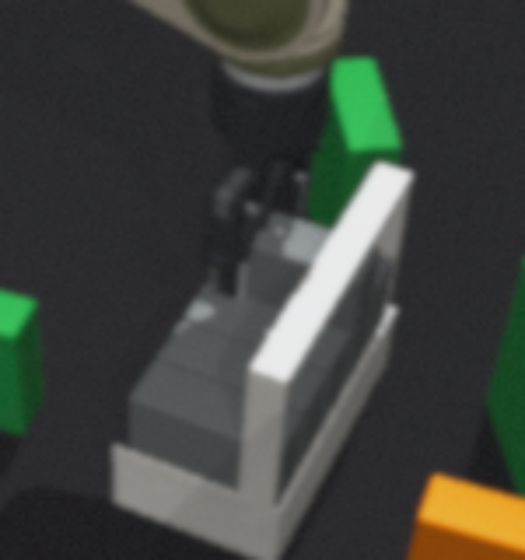

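The fingers straddle the tall case's front half, with force near zero. I'll close.

>>> {"fn": "step_arm", "kwargs": {"steps": [0, 0, 0, 0, 0, 0, 0, 0, 0, 0, 0, 0, 0, 0, 0, 0, 0, 0, 0, 0, 0, 0, 0, 0, 0, 0, 0, 0, 0, 0, 0, 0, 0, 0, 0, 0, 0, 0, 0, 0, 0, 0, 0, 0, 0, 0, 0, 0, 0], "grip_force": 80}}

```text
time_s: 4.45
position: [0.577, 0.2383, 0.1379]
tool_rot: [[0.986, 0.168, 0.001], [0.168, -0.986, 0.001], [0.001, -0.001, -1.0]]
ft_force: [-2.2, 2.4, 5.5]
grip_width: 0.0395
```

```bash
python3 - <<'E'
from h import *
s=env.observe();print(s["position"],s["ft_force"],s["grip_width"],s["wrist_torque"])
piv=np.array([.581,.010])  # rack x,z
t0=s["position"];a=np.radians(YAW);X=t0[:2]@[np.cos(a),np.sin(a)];Y=t0[:2]@[-np.sin(a),np.cos(a)]
print(X,Y)
def pose(tip,dx=0,dz=0):
    r=np.radians(tip);v=np.array([X,t0[2]])-np.array([.581,.008])
    w=np.array([v[0]*np.cos(r)-v[1]*np.sin(r),v[0]*np.sin(r)+v[1]*np.cos(r)])+[.581+dx,.008+dz]
    return [*rk(w[0],Y),w[1]],toolrot(YAW,tip)
for k in(2,4,6,8,10,12,14,16,18,20,22):
    p,R=pose(k,0,.002);print(k,row(p,R,s))
p,R=pose(24,0,.008);print(24,row(p,R,s))
E
```

```text
[0.57701055 0.23833379 0.1378607 ] [-2.22012934  2.44783805  5.48517164] 0.03951481951458258 [0.5686164  0.2629739  0.00483868]
0.6087976078659166 0.1382376252688744
2 [-0.015 -0.    -0.01  -0.001  0.043  0.   ]
4 [-0.03  -0.    -0.012 -0.001  0.088  0.   ]
6 [-0.046 -0.    -0.014 -0.001  0.132  0.   ]
8 [-0.061 -0.    -0.015 -0.001  0.177  0.   ]
10 [-0.077 -0.    -0.016 -0.001  0.221  0.   ]
12 [-0.092 -0.    -0.017 -0.001  0.266  0.   ]
14 [-0.107 -0.    -0.016 -0.001  0.31   0.   ]
16 [-0.123 -0.    -0.016 -0.001  0.354  0.   ]
18 [-0.138 -0.    -0.014 -0.001  0.399  0.   ]
20 [-0.154 -0.    -0.012 -0.001  0.443  0.   ]
22 [-0.169 -0.    -0.01  -0.001  0.488  0.   ]
24 [-0.184 -0.    -0.027 -0.001  0.532  0.   ]
```

>>> {"fn": "step_arm", "kwargs": {"steps": [0, -0.015, 0, -0.01, 0, 0.044, 0, 0, -0.03, 0, -0.012, 0, 0.088, 0, 0, -0.046, 0, -0.014, 0, 0.133, 0, 0, -0.061, 0, -0.015, 0, 0.177, 0, 0, -0.077, 0, -0.016, 0, 0.221, 0, 0, -0.092, 0, -0.017, 0, 0.266, 0, 0, -0.107, 0, -0.016, 0, 0.31, 0, 0, -0.123, 0, -0.016, 0, 0.355, 0, 0, -0.138, 0, -0.014, 0, 0.4, 0, 0, -0.154, 0, -0.012, 0, 0.444, 0]}}

```text
time_s: 5.45
position: [0.5304, 0.2298, 0.1398]
tool_rot: [[0.927, 0.168, 0.335], [0.158, -0.986, 0.057], [0.34, 0.001, -0.94]]
ft_force: [1.7, 1.1, -5.5]
grip_width: 0.0393
```

```bash
python3 - <<'E'
from h import *
s=env.observe();print(s["position"],s["ft_force"],s["grip_width"],s["wrist_torque"])
R=s["tool_rot"];print(np.degrees(np.arccos(-R[2,2])))
o=[]
for n in("top","scene"):
    p,d=imaging.get_image(n)
    o.append(cv2.resize(p[70:230,270:420] if n=="scene" else p[140:300,190:340],(400,427)))
cv2.imwrite("pics/a3.png",np.hstack(o))
E
```

```text
[0.5304095  0.22983996 0.13977612] [ 1.73845047  1.05759533 -5.47087046] 0.03933979417655531 [-0.0690867   0.38229865  0.02023921]
19.88314031808106
```

View pics/a3.png

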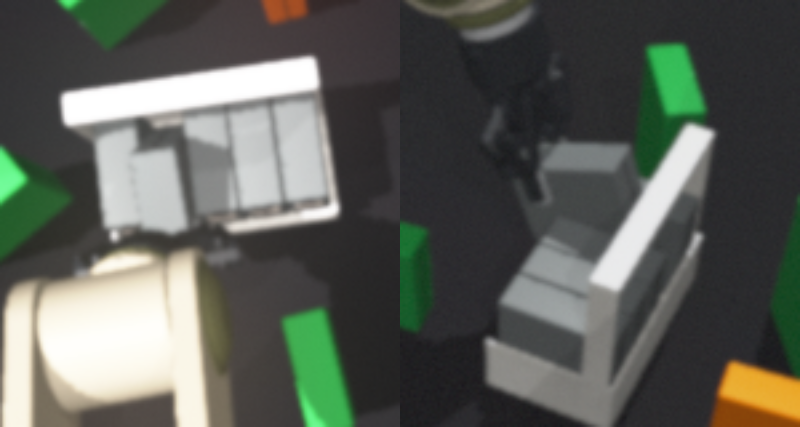

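The case is tipped 20° forward with its foot still behind the lip, and the neighbours haven't moved. Next I'll work out the lift and draw-out.

```bash
python3 - <<'E'
from h import *
s=env.observe()
X,Y,Z=.6088,.1382,.1379
def pose(tip,dx=0,dz=0):
    r=np.radians(tip);v=np.array([X,Z])-np.array([.581,.008])
    w=np.array([v[0]*np.cos(r)-v[1]*np.sin(r),v[0]*np.sin(r)+v[1]*np.cos(r)])+[.581+dx,.008+dz]
    return [*rk(w[0],Y),w[1]],toolrot(YAW,tip)
for k in((22,0,.006),(24,0,.010),(24,0,.018),(24,0,.026),(24,-.015,.03),(24,-.035,.035),(24,-.06,.045),(24,-.09,.06),(24,-.12,.08),(24,-.12,.08)):
    p,R=pose(*k);print(k,row(p,R,s),np.round(p,3))
E
```

```text
(22, 0, 0.006) [-0.005 -0.002 -0.019  0.001  0.047  0.001] [0.527 0.23  0.145]
(24, 0, 0.01) [-0.015 -0.002 -0.034  0.001  0.092  0.001] [0.523 0.229 0.148]
(24, 0, 0.018) [-0.006 -0.002 -0.059  0.001  0.092  0.001] [0.523 0.229 0.156]
(24, 0, 0.026) [ 0.003 -0.002 -0.084  0.001  0.092  0.001] [0.523 0.229 0.164]
(24, -0.015, 0.03) [-0.04  -0.002 -0.114  0.001  0.092  0.001] [0.508 0.227 0.168]
(24, -0.035, 0.035) [-0.097 -0.002 -0.152  0.001  0.092  0.001] [0.488 0.223 0.173]
(24, -0.06, 0.045) [-0.164 -0.002 -0.212  0.001  0.092  0.001] [0.463 0.219 0.183]
(24, -0.09, 0.06) [-0.241 -0.002 -0.293  0.001  0.092  0.001] [0.434 0.214 0.198]
(24, -0.12, 0.08) [-0.312 -0.002 -0.389  0.001  0.092  0.001] [0.404 0.209 0.218]
(24, -0.12, 0.08) [-0.312 -0.002 -0.389  0.001  0.092  0.001] [0.404 0.209 0.218]
```

>>> {"fn": "step_arm", "kwargs": {"steps": [0, -0.005, 0, -0.019, 0, 0.046, 0, 0, -0.015, 0, -0.034, 0, 0.092, 0, 0, -0.006, 0, -0.059, 0, 0.092, 0, 0, 0.003, 0, -0.084, 0, 0.092, 0, 0, -0.04, 0, -0.114, 0, 0.092, 0, 0, -0.097, 0, -0.152, 0, 0.092, 0, 0, -0.164, 0, -0.212, 0, 0.092, 0, 0, -0.241, 0, -0.293, 0, 0.092, 0, 0, -0.312, 0, -0.389, 0, 0.092, 0, 0, -0.312, 0, -0.389, 0, 0.092, 0]}}

```text
time_s: 6.55
position: [0.4035, 0.2087, 0.2212]
tool_rot: [[0.899, 0.168, 0.404], [0.153, -0.986, 0.069], [0.41, -0.0, -0.912]]
ft_force: [1.0, 0.8, -4.5]
grip_width: 0.039
```

```bash
python3 - <<'E'
from h import *
s=env.observe();print(s["position"],s["ft_force"],s["grip_width"],s["wrist_torque"])
R=s["tool_rot"];print(np.degrees(np.arccos(-R[2,2])))
o=[]
for n in("top","scene"):
    p,d=imaging.get_image(n)
    o.append(cv2.resize(p[70:230,230:380] if n=="scene" else p[140:300,190:340],(400,427)))
cv2.imwrite("pics/a4.png",np.hstack(o))
print(row([.43,.20,.33],toolrot(5,0)))
E
```

```text
[0.40349866 0.20868068 0.22117221] [ 0.97073541  0.84535041 -4.49379826] 0.03897354834367175 [-0.13129248  0.69642279 -0.02966706]
24.221148956262997
[ 0.219  0.043 -0.304 -0.022 -0.538  0.102]
```

View pics/a4.png

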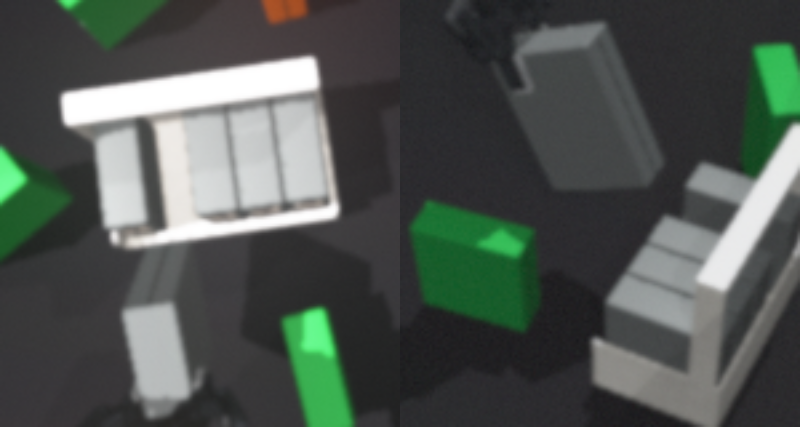

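The case is free at crop (155,330) in the top view, with its own slot empty and the four neighbours standing. I'll raise it and bring it upright.

>>> {"fn": "step_arm", "kwargs": {"steps": [0, 0.07, 0.01, -0.1, 0, -0.1, 0.03, 0, 0.14, 0.03, -0.2, -0.01, -0.25, 0.06, 0, 0.219, 0.043, -0.304, -0.022, -0.4, 0.09, 0, 0.219, 0.043, -0.304, -0.022, -0.538, 0.102, 0, 0.219, 0.043, -0.304, -0.022, -0.538, 0.102, 0, 0.219, 0.043, -0.304, -0.022, -0.538, 0.102, 0, 0.219, 0.043, -0.304, -0.022, -0.538, 0.102]}}

```text
time_s: 7.35
position: [0.4294, 0.1999, 0.3275]
tool_rot: [[0.996, 0.087, -0.002], [0.087, -0.996, -0.0], [-0.002, 0.0, -1.0]]
ft_force: [-0.4, 0.7, -6.0]
grip_width: 0.0391
```

```bash
python3 - <<'E'
from h import *
s=env.observe();print(s["position"],s["ft_force"],s["grip_width"],s["wrist_torque"])
R=s["tool_rot"];print(np.degrees(np.arccos(-R[2,2])))
Y=-6.1;t=np.array([.566,-.257])-rk(.0272,0,Y)
print(t,row([*t,.33],toolrot(Y,0)),"half",row([.47,0,.33],toolrot(0,0)))
E
```

```text
[0.42944925 0.19989511 0.32753211] [-0.43976081  0.66798676 -5.97965941] 0.03907264337478909 [-0.03705494  0.20082753  0.0096253 ]
0.09356212109504324
[ 0.53895401 -0.25410962] [ 2.310e-01  1.539e+00 -8.000e-03  1.000e-03  2.000e-03  2.470e-01] half [ 0.076  0.676 -0.008  0.     0.002  0.111]
```

>>> {"fn": "step_arm", "kwargs": {"steps": [0, 0.01, 0.08, 0, 0, 0, 0.02, 0, 0.03, 0.2, 0, 0, 0, 0.04, 0, 0.05, 0.34, 0, 0, 0, 0.06, 0, 0.07, 0.48, 0, 0, 0, 0.08, 0, 0.1, 0.62, 0, 0, 0, 0.1, 0, 0.115, 0.76, 0, 0, 0, 0.12, 0, 0.135, 0.9, 0, 0, 0, 0.145, 0, 0.145, 0.97, 0, 0, 0, 0.16]}}

```text
time_s: 8.15
position: [0.4984, -0.0889, 0.3279]
tool_rot: [[0.999, -0.041, -0.001], [-0.041, -0.999, -0.002], [-0.001, 0.002, -1.0]]
ft_force: [0.2, -0.5, -6.3]
grip_width: 0.0393
```

```bash
python3 - <<'E'
from h import *
s=env.observe();print(s["position"],s["ft_force"],s["grip_width"],s["qvel"])
Y=-6.1;t=np.array([.566,-.257])-rk(.0272,0,Y)
print(row([*t,.33],toolrot(Y,0)))
E
```

```text
[ 0.49840548 -0.08894204  0.3279192 ] [ 0.22907388 -0.53176823 -6.26648528] 0.03928107685194862 [-18.10771857   7.68268269 -10.72023984   1.07115021   3.71126145
 -12.1086019 ]
[ 0.158  0.545 -0.006  0.002  0.001  0.083]
```

>>> {"fn": "step_arm", "kwargs": {"steps": [0, 0.04, 0.13, 0, 0, 0, 0.02, 0, 0.08, 0.26, 0, 0, 0, 0.04, 0, 0.115, 0.39, 0, 0, 0, 0.06, 0, 0.145, 0.49, 0, 0, 0, 0.075, 0, 0.158, 0.545, 0, 0, 0, 0.083, 0, 0.158, 0.545, 0, 0, 0, 0.083, 0, 0.158, 0.545, 0, 0, 0, 0.083, 0, 0.158, 0.545, 0.2, 0, 0, 0.083, 0, 0.158, 0.545, 0.3, 0, 0, 0.083, 0, 0.158, 0.545, 0.3, 0, 0, 0.083]}}

```text
time_s: 9.15
position: [0.5373, -0.2489, 0.2336]
tool_rot: [[0.995, -0.102, -0.011], [-0.102, -0.995, 0.006], [-0.011, -0.005, -1.0]]
ft_force: [-0.8, 0.7, -5.9]
grip_width: 0.0391
```

```bash
python3 - <<'E'
from h import *
s=env.observe();print(s["position"],s["ft_force"],s["grip_width"],s["qvel"].round(2))
Y=-6.1;t=np.array([.566,-.257])-rk(.0272,0,Y)
print(row([*t,.14],toolrot(Y,0)))
p,d=imaging.get_image("scene");cv2.imwrite("pics/a5.png",cv2.resize(p[150:400,80:330],None,fx=2.3,fy=2.3))
P=cloud("scene",d)
b=(P[...,0]>.45)&(P[...,0]<.68)&(P[...,1]>-.34)&(P[...,1]<-.15)&(P[...,2]>.08)
E
```

```text
[ 0.5373419  -0.24886565  0.2336389 ] [-0.75056246  0.68647948 -5.85442978] 0.03908368159508226 [-0.22 -3.05 -9.67  0.04  5.91 -0.12]
[ 0.011  0.018  0.312 -0.007  0.015  0.005]
```

View pics/a5.png

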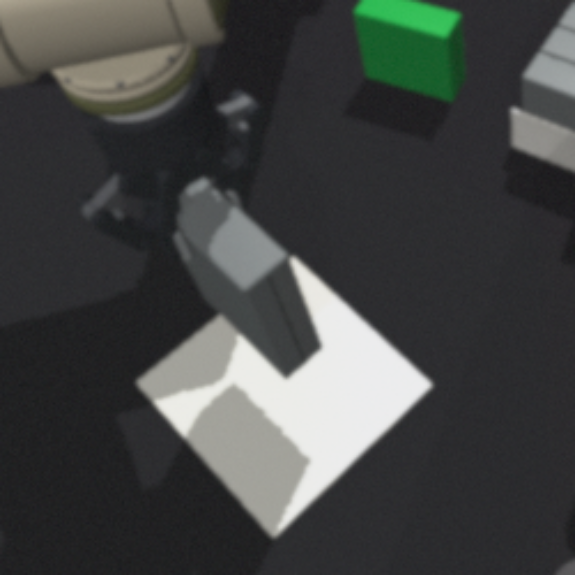

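>>> {"fn": "step_arm", "kwargs": {"steps": [0, 0.003, 0.006, 0.08, -0.002, 0.003, 0.002, 0, 0.007, 0.012, 0.17, -0.004, 0.008, 0.004, 0, 0.011, 0.018, 0.25, -0.007, 0.01, 0.005, 0, 0.011, 0.018, 0.28, -0.007, 0.01, 0.005, 0, 0.011, 0.018, 0.29, -0.007, 0.01, 0.005, 0, 0.011, 0.018, 0.29, -0.007, 0.01, 0.005, 0, 0.011, 0.018, 0.29, -0.007, 0.01, 0.005]}}

```text
time_s: 9.9
position: [0.5427, -0.2576, 0.1535]
tool_rot: [[0.994, -0.107, 0.008], [-0.107, -0.994, -0.008], [0.009, 0.008, -1.0]]
ft_force: [-0.4, 0.2, -4.5]
grip_width: 0.0388
```

```bash
python3 - <<'E'
from h import *
s=env.observe();print(s["position"],s["ft_force"],s["grip_width"],s["qvel"].round(2))
Y=-6.1;t=np.array([.566,-.257])-rk(.0272,0,Y)
print(row([*t,.134],toolrot(Y,0)))
p,d=imaging.get_image("scene");cv2.imwrite("pics/a6.png",cv2.resize(p[150:400,80:330],None,fx=2.3,fy=2.3))
for n in("scene","top"):
  if n=="top":p,d=imaging.get_image("top")
  P=cloud(n,d);a=np.radians(Y)
  q=(P[...,:2]-[.566,-.257]);x=q[...,0]*np.cos(a)+q[...,1]*np.sin(a);y=-q[...,0]*np.sin(a)+q[...,1]*np.cos(a)
  m=(abs(y)<.014)&(x>0.0)&(x<.05)&(P[...,2]>.13)&(P[...,2]<.18)
  if m.sum()>20:
    A=np.c_[x[m],y[m],np.ones(m.sum())];c=np.linalg.lstsq(A,P[...,2][m],rcond=None)[0];print(n,m.sum(),"pitch,roll deg",np.degrees(c[:2]),"top z",c[2])
  m=(P[...,2]>.03)&(x>0.02)&(x<.09)&(abs(y)<.05);print("top edges x",np.percentile(x[m],[90,95,99]),"y",np.percentile(y[m],[1,5,95,99]))
E
```

```text
[ 0.54266151 -0.25755072  0.15351216] [-0.38913381  0.17117225 -4.54262962] 0.03883574942696271 [-0.02  0.21  0.5  -0.02 -0.19 -0.01]
[-0.014 -0.011  0.065  0.01  -0.011 -0.001]
scene 406 pitch,roll deg [0.54975952 0.17168741] top z 0.1741991935593582
top edges x [0.05777457 0.05815213 0.05881977] y [-0.02358167 -0.02316538  0.0393788   0.04651726]
top 178 pitch,roll deg [ 0.96132246 -0.4089266 ] top z 0.17294646041545533
top edges x [0.05398905 0.05681233 0.05918668] y [-0.01209822 -0.00502545  0.0425108   0.04804307]
```

View pics/a6.png

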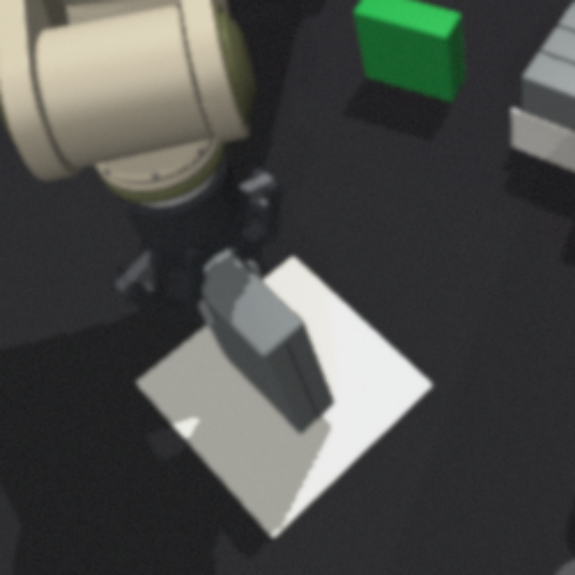

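>>> {"fn": "step_arm", "kwargs": {"steps": [0, -0.007, -0.006, 0.02, 0.005, -0.006, 0, 0, -0.014, -0.011, 0.04, 0.01, -0.011, 0, 0, -0.014, -0.011, 0.055, 0.01, -0.011, 0, 0, -0.014, -0.011, 0.06, 0.01, -0.011, 0, 0, -0.014, -0.011, 0.064, 0.01, -0.011, 0, 0, -0.014, -0.011, 0.064, 0.01, -0.011, 0, 0, -0.014, -0.011, 0.064, 0.01, -0.011, 0]}}

```text
time_s: 10.7
position: [0.5383, -0.2536, 0.1331]
tool_rot: [[0.994, -0.107, -0.002], [-0.107, -0.994, 0.002], [-0.002, -0.002, -1.0]]
ft_force: [-5.1, 2.6, 4.7]
grip_width: 0.0392
```

```bash
python3 - <<'E'
from h import *
s=env.observe();print(s["position"],s["ft_force"],s["wrist_torque"],s["grip_width"],s["qvel"].round(2))
Y=-6.1;t=np.array([.566,-.257])-rk(.0272,0,Y)
print(row([*t,.132],toolrot(Y,0)))
E
```

```text
[ 0.53827851 -0.25359418  0.13310956] [-5.09074958  2.56907631  4.68122127] [0.48899008 0.79640378 0.05391293] 0.03924190771382102 [-0.12 -0.02  0.13  0.03  0.05  0.03]
[ 0.002  0.001  0.004 -0.002  0.003 -0.001]
```

The case is in contact with the sheet: vertical force went from −4.5 to +4.7 N. I'll release and go straight up.

>>> {"fn": "step_arm", "kwargs": {"steps": [0.6, 0, 0, 0, 0, 0, 0, 0.8, 0, 0, 0, 0, 0, 0, 1, 0, 0, 0, 0, 0, 0, 1, 0, 0, 0, 0, 0, 0, 1, 0, 0, 0, 0, 0, 0, 1, 0, 0, -0.05, 0, 0, 0, 1, 0, 0, -0.15, 0, 0, 0, 1, 0, 0, -0.3, 0, 0, 0, 1, 0, 0, -0.4, 0, 0, 0, 1, 0, 0, -0.5, 0, 0, 0]}}

```text
time_s: 11.7
position: [0.5386, -0.2539, 0.2842]
tool_rot: [[0.994, -0.107, -0.001], [-0.107, -0.994, 0.001], [-0.002, -0.001, -1.0]]
ft_force: [0.4, -0.2, 0.0]
grip_width: 0.0853
```

>>> {"fn": "step_arm", "kwargs": {"steps": [1, -0.2, 0, 0, 0, 0, 0, 1, -0.4, 0, 0, 0, 0, 0, 1, -0.5, 0, 0, 0, 0, 0, 1, -0.5, 0, 0, 0, 0, 0, 1, -0.5, 0, 0, 0, 0, 0, 1, -0.5, 0, 0, 0, 0, 0]}}

```text
time_s: 12.3
position: [0.3904, -0.2383, 0.283]
tool_rot: [[0.994, -0.107, -0.001], [-0.107, -0.994, 0.001], [-0.002, -0.001, -1.0]]
ft_force: [-0.1, -0.0, 0.2]
grip_width: 0.0855
```

```bash
python3 - <<'E'
from h import *
s=env.observe();print(s["position"],s["ft_force"],s["grip_width"],s["qvel"].round(2))
Y=-6.1;a=np.radians(Y)
for n in("scene","top"):
  p,d=imaging.get_image(n);cv2.imwrite(f"pics/a7{n}.png",p)
  P=cloud(n,d)
  q=(P[...,:2]-[.566,-.257]);x=q[...,0]*np.cos(a)+q[...,1]*np.sin(a);y=-q[...,0]*np.sin(a)+q[...,1]*np.cos(a)
  m=(abs(y)<.06)&(abs(x)<.08)&(P[...,2]>.147)&(P[...,2]<.16)
  A=np.c_[x[m],y[m],np.ones(m.sum())];c=np.linalg.lstsq(A,P[...,2][m],rcond=None)[0]
  print(n,m.sum(),"pitch,roll",np.degrees(c[:2]),"z",c[2],"rect in sheet frame",cv2.minAreaRect((np.c_[x[m],y[m]]*1e3).astype(np.float32)))
E
```

```text
[ 0.39035852 -0.23827102  0.28301869] [-0.07538273 -0.01460477  0.20773045] 0.08551636000472258 [ 0.48  0.82 -0.31 -0.05 -0.06 -0.12]
scene 1218 pitch,roll [-0.25904558  0.85837078] z 0.15294753776783554 rect in sheet frame ((-2.4562950134277344, 1.3209114074707031), (110.15036010742188, 40.535430908203125), 0.3506958782672882)
top 855 pitch,roll [ 0.11859507 -1.01016919] z 0.15243464716199726 rect in sheet frame ((-0.264923095703125, 1.7267341613769531), (40.472591400146484, 110.34222412109375), 89.87246704101562)
```

View pics/a7scene.png

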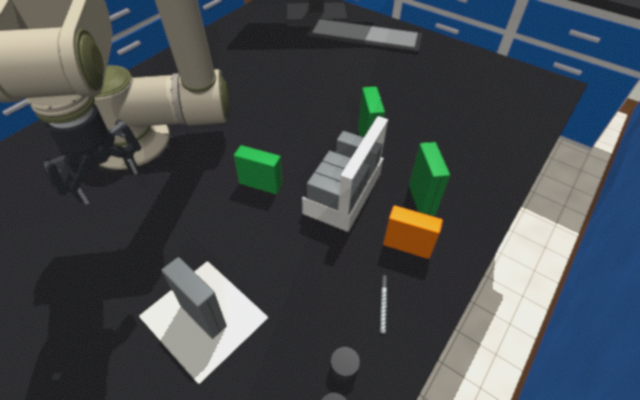

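View pics/a7top.png

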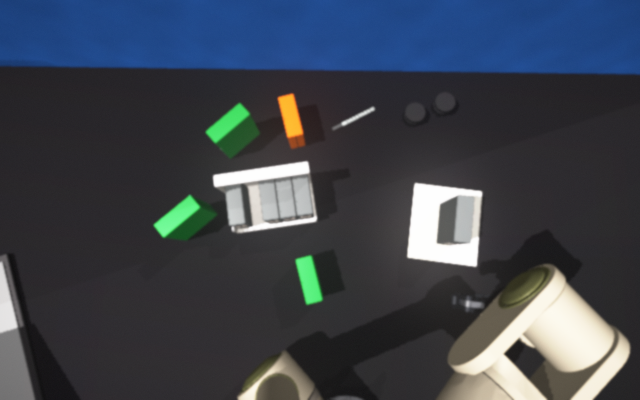

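The case stands upright within 3 mm of the sheet's middle, at scene (195,300) and top (460,218). The four short cases are in place at top (237,205) and (268–302,198), and the gripper is clear. I'll hand in.

```bash
python3 -c "
from rig import close_job
print(close_job())"
```

```text
the job is handed in; nothing more can be done
None
```

The tall case now stands upright in the middle of the white sheet, released, and the job is handed in.

**What I did:** I gripped the front half of the case's top and tipped it about 20° over the front lip with its foot still in the rack. I then tipped it a little further (24°), lifted it over the lip and drew it forward. After that I carried it to the sheet, set it down, let go and backed away. This took about 12.4 s of the 40 s.

**Last checks:**
- **Centring:** the two cameras put the case 2 to 3 mm from the sheet's centre, which is about as good as the calibration.
- **Upright:** its top is at about 153 mm, as expected. The cameras read its sideways lean as +0.9° and −1.0°, so they disagree in sign and I take it as measurement noise.
- **Rack:** the four short cases stand in their places by eye in both views; I did not measure them again. The look-alikes appear unmoved too.
- **Forces:** every force reading I saw was below 10 N, though I only read it at the end of each move. The gripper was well clear of the case at hand-in.

No check failed. On the way down to the sheet I overcorrected by about 4 mm, and fixed that before the case touched down.

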